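# Sort the swapped samples back into their colour dishes

## Robot

A 6-joint arm with a two-finger parallel gripper is mounted at the origin on a cart in front of the work surface, level with it; the furniture and walls round the work are solid. World frame = base frame: x ahead of the robot, y to its left, z up, the work surface at z = 0. Lengths are in m, angles in rad, forces in N, time in s.
With the tool pointing down it reaches from about 0.3 to 0.875 m from the base axis. Payload 4.2 kg.
Tool frame: the origin (TCP) lies midway between the tips of the shut fingers; the grasp point (between the pads) lies 19 mm behind it; z points along the fingers, y is the line along which they close (so a half turn about z gives the same grasp; the last joint's range is limited). The gripper opens to 85 mm and grips with 20 to 120 N. Pads are 22 mm wide; open, the fingers measure 114 mm over their backs; the gripper's body (76 mm by 85 mm) begins 54 mm behind the grasp point. The pads swing forward as they close: fully open they stand 13 mm farther back than shut.
Start: joints at [-1.172, 0.32, 1.565, -0, 1.257, -0.02], TCP at [0.234, -0.525, 0.231] pointing down, gripper open.
Joint ranges: [-3.11, 3.11], [-0.84, 2.01], [0.21, 2.61], [-1.34, 4.49], [0.05, 2.63], [-2.56, 2.56]. Speed limits (rad/s): [2.57, 2.57, 3.14, 3.14, 3.14, 3.14].

## Interface

Orientations are given as a 3x3 rotation matrix whose columns are the frame's x, y, z axes.
In Python, from cell import r gives the robot as it stands.
- The arm moves only by the shell command python3 -m inch 'ROWS' [FORCE]. ROWS is JSON, a list of rows, each a list of 7 numbers: the closure, from -1 (fully open) to 1 (shut), then the shift along the world's x, y, z in units of 3 cm (1.0 is 3 cm), then the turn, a rotation vector about the world's x, y, z in units of 0.15 rad (1.0 is 0.15 rad). A call has exactly 10 rows; each row shifts and turns the commanded pose from where the row before left it; what a row does not reach is not made up. A row lasts 1/10 s, in which the tool goes at most 50 mm and 8.59 degrees, less where a joint would pass 70% of its speed; a pose out of reach is approached as far as the arm can. A call with a number of a shift or a turn outside -1 to 1 is refused whole. A call with a gripper value outside its range is refused whole. The fingers move at their own pace and stop on an object; FORCE is the grip in N (left out, the last holds). Time passes only in rows, so rows that do not move let the fingers close, or fill a call up. It gives the time, the measured TCP pose, the force, the opening and the grip force at its end, in the units of the state.
- r.sense(): the state, without advancing time (a new reading comes with each control period).
- r.get_image(name): name is "side" or "top"; returns a dict with "frame" (384x512x3 uint8, red, green, blue), "vfov" (degrees; the focal length in pixels is half the picture's height over the tangent of half this angle, whatever the lens; pixels are square), "cx", "cy" (the principal point, pixels), "R" (3x3) and "t" (3): a world point X has camera coordinates R X + t. Camera axes: x right, y down, z forward; pixel columns grow to the right and rows downward; lengths in m; the calibration is good to about 2 mm. A picture is of the moment at which its call begins. There is no depth.
- r.hand_in(): hands the job in; it is judged then, once.
The state is a dict: "t": time; "joints": joint angles; "qvel": joint speeds; "joint_efforts": joint torques, N m; "tcp_pos": TCP position; "orientation": TCP orientation; "contact_force": force on the tool from outside, world axes, zero at the start; "ft_torque": the same for the moment, N m; "opening": opening from 0.0 (shut) to 1.0 (fully open); "grasp_force": force on a finger pad.
Only numpy, scipy, OpenCV 4.12 (cv2) and the standard library are available. Lean on these libraries where they do the work, as an engineer would, in place of code of your own. Each camera call takes 0.05 s, during which the arm holds its last target. There are 200 camera calls.

## Task

The four samples (three small vials and an amber bottle) have been mixed up: each stands in a dish of the wrong colour. Move every one to the dish with the colour of its cap, parking a sample in the empty black dish wherever you need a free spot, so that in the end each stands upright and flat inside the rim of its own dish and the black dish is empty again. Set the samples down rather than drop them, tip none over, and leave the mortar where it is.

Things in the scene. Friction and masses are not known exactly. Their poses are not given: they have to be found in the camera images.
- vial_red: clear sample vial with a red screw cap, 23 mm diameter, 51 mm tall (straight 23 mm body up to 42 mm, good to grip), about 20 g; origin at the centre of its underside, z up. Starts upright in a dish that is not its own
- vial_green: clear sample vial with a green screw cap, 23 mm diameter, 51 mm tall (straight 23 mm body up to 42 mm, good to grip), about 20 g; origin at the centre of its underside, z up. Starts upright in a dish that is not its own
- vial_yellow: clear sample vial with a yellow screw cap, 23 mm diameter, 51 mm tall (straight 23 mm body up to 42 mm, good to grip), about 20 g; origin at the centre of its underside, z up. Starts upright in a dish that is not its own
- bottle_white: amber (dark brown) bottle with a white cap, body 35 mm diameter up to about 50 mm high, narrowing to a 22 mm cap, 71 mm tall, about 55 g; origin at the centre of its underside, z up. Starts upright in a dish that is not its own
- dish_red: red round dish, fixed to the bench, 66 mm across: a flat floor 4 mm above the bench, 53 mm across, inside a raised rim whose top is 9 mm above the bench; origin at the centre of its underside on the bench, z up. Home of the vial with the red cap; at the start another sample stands in it
- dish_green: green round dish, fixed to the bench, 66 mm across: a flat floor 4 mm above the bench, 53 mm across, inside a raised rim whose top is 9 mm above the bench; origin at the centre of its underside on the bench, z up. Home of the vial with the green cap; at the start another sample stands in it
- dish_yellow: yellow round dish, fixed to the bench, 66 mm across: a flat floor 4 mm above the bench, 53 mm across, inside a raised rim whose top is 9 mm above the bench; origin at the centre of its underside on the bench, z up. Home of the vial with the yellow cap; at the start another sample stands in it
- dish_white: white round dish, fixed to the bench, 66 mm across: a flat floor 4 mm above the bench, 53 mm across, inside a raised rim whose top is 9 mm above the bench; origin at the centre of its underside on the bench, z up. Home of the bottle with the white cap; at the start another sample stands in it
- dish_black: black round dish, fixed to the bench, 66 mm across: a flat floor 4 mm above the bench, 53 mm across, inside a raised rim whose top is 9 mm above the bench; origin at the centre of its underside on the bench, z up. Empty at the start: the parking place
- mortar: white porcelain mortar (open bowl), 68 mm across, 42 mm tall, loose, standing among the dishes; not part of the job; origin at the centre of its underside, z up. Also: fixed microscopes up to 0.5 m tall stand at the left (from y = 0.32, x = 0.45 on) and right (from y = -0.40, x = 0.5 on): keep the arm clear of them, above all on the first move
There are look-alikes about, which are no part of the job. Of the things that look like the dish_green, the middle-sized one is meant.

How it is judged:
By the outcome, as a careful person would: the job done as asked, in the order asked, and still so for the second after the job is handed in, with the robot touching nothing.
It also fails if it takes over 115 s, if anything falls off the work surface, if the arm or the gripper's body presses on something with over 40 N, if the wrist force passes 120 N, or if a joint passes its speed limit or range.

## Working session

There is one attempt and no reset: what is moved stays moved. The work goes in short steps, Python scripts to look and compute and a shell command to move; the robot and the scene stay as the last step left them, time stands still between calls to the robot, and variables do not carry over. Pictures are saved under pics/ and viewed, at most 14 in all, crops included, and the job is handed in when it is done.

```bash
ls; mkdir -p pics
python3 - <<'E'
from cell import r
import cv2,pickle
s=r.sense();print(s)
d={}
for n in("side","top"):
    g=r.get_image(n);d[n]=g
    print(n,g["vfov"],g["cx"],g["cy"],g["R"],g["t"], [k for k in g])
    cv2.imwrite(f"pics/{n}0.png",cv2.resize(g["frame"][:,:,::-1],None,fx=1.5,fy=1.5,interpolation=cv2.INTER_CUBIC))
pickle.dump(d,open("d0.pkl","wb"))
E
```

```text
pics
{'t': 0.0, 'joints': array([-1.17197906e+00,  3.20281495e-01,  1.56566691e+00, -1.55678516e-05,
        1.25744393e+00, -2.00135796e-02]), 'qvel': array([-0.00065366, -0.00063416,  0.00018924,  0.00118901, -0.00089153,
       -0.0001941 ]), 'joint_efforts': array([ 1.50555024e-04, -4.15529001e+01, -2.34162694e+01,  6.92881827e-05,
        8.24163464e-03,  4.90984235e-06]), 'tcp_pos': array([ 0.23364806, -0.52485509,  0.23049296]), 'orientation': array([[ 9.13563102e-01,  4.06696387e-01, -7.12516976e-04],
       [ 4.06697011e-01, -9.13561607e-01,  1.65269660e-03],
       [ 2.12175828e-05, -1.79962116e-03, -9.99998380e-01]]), 'contact_force': array([1.10551359, 0.24232215, 0.60308529]), 'ft_torque': array([-0.02914945,  0.00703466, -0.01251799]), 'grasp_force': 0.0, 'opening': 0.9988060069690555}
side 54.177634476548846 260.028693708653 189.9806786675513 [[ 0.96472583 -0.26282682 -0.01503793]
 [-0.16262771 -0.55006991 -0.81913083]
 [ 0.20701764  0.79268226 -0.57340957]] [-0.55578889  0.1428159   0.85286591] ['frame', 'vfov', 'cx', 'cy', 'R', 't']
top 45.331200312315765 256.0596877689286 193.0066038204723 [[-0.03021774 -0.99894573 -0.03455901]
 [-0.99467674  0.03346031 -0.09746074]
 [ 0.09851435  0.03143    -0.99463917]] [0.0260502  0.60394581 0.91832643] ['frame', 'vfov', 'cx', 'cy', 'R', 't']
```

View pics/side0.png

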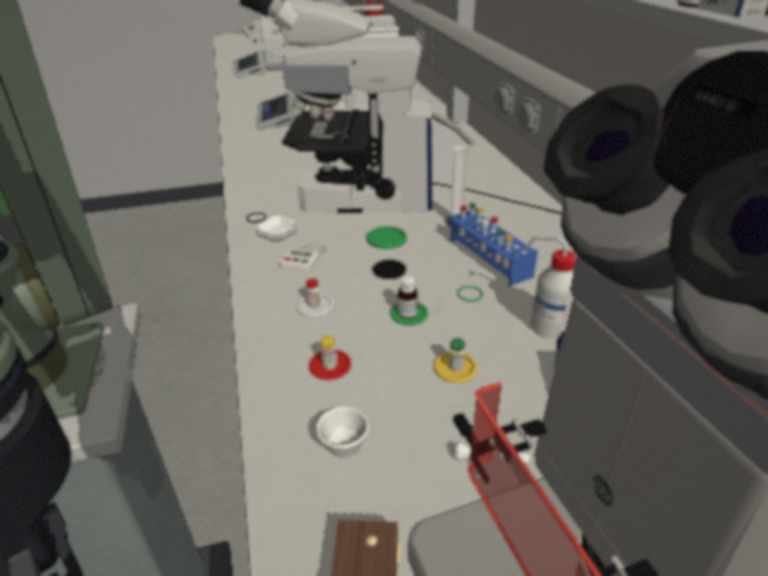

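View pics/top0.png

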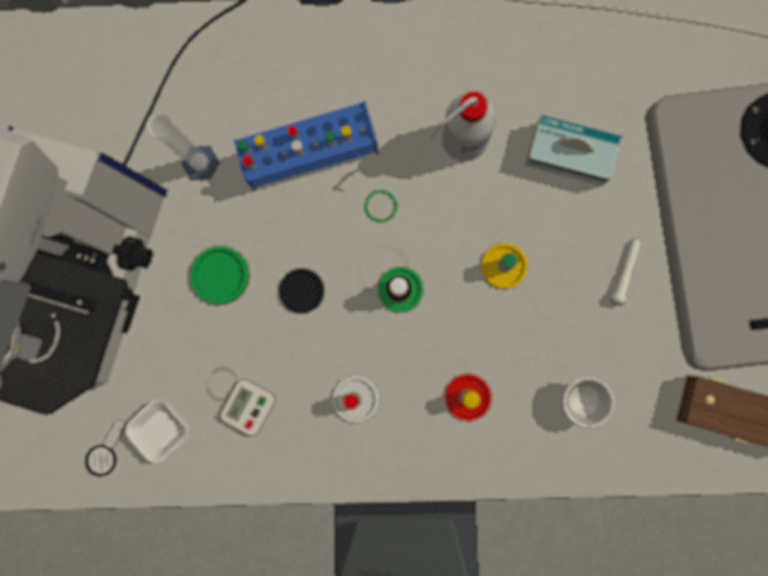

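The top view (1.5x) shows black dish (301,290), and a bottle in the middle-sized green dish (400,289). The green vial is in the yellow dish (503,266), the red vial in white (355,399), the yellow vial in red (468,397), and the mortar is at (588,402). I'll enlarge both views to measure.

Run:
```python
import cv2,pickle
d=pickle.load(open("d0.pkl","rb"))
for n,(x,y,w,h) in {"top":(175,150,190,140),"side":(190,160,140,100)}.items():
    k=4 if n=="top" else 5
    c=cv2.resize(d[n]["frame"][y:y+h,x:x+w,::-1],None,fx=k,fy=k,interpolation=cv2.INTER_CUBIC)
    for i in range(0,w,10): cv2.line(c,(i*k,0),(i*k,5 if i%50 else 12),(0,0,0),1); cv2.putText(c,str(x+i),(i*k-8,18),0,.33,(0,0,0),1)
    for i in range(0,h,10): cv2.line(c,(0,i*k),(5,i*k),(0,0,0),1); cv2.putText(c,str(y+i),(6,i*k+4),0,.33,(0,0,0),1)
    cv2.imwrite(f"pics/{n}1.png",c)
```

```text
(no output)
```

View pics/top1.png

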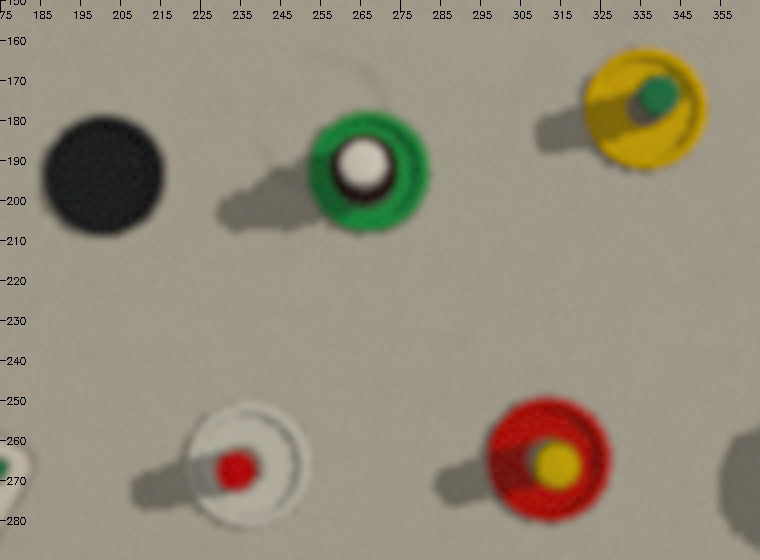

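View pics/side1.png

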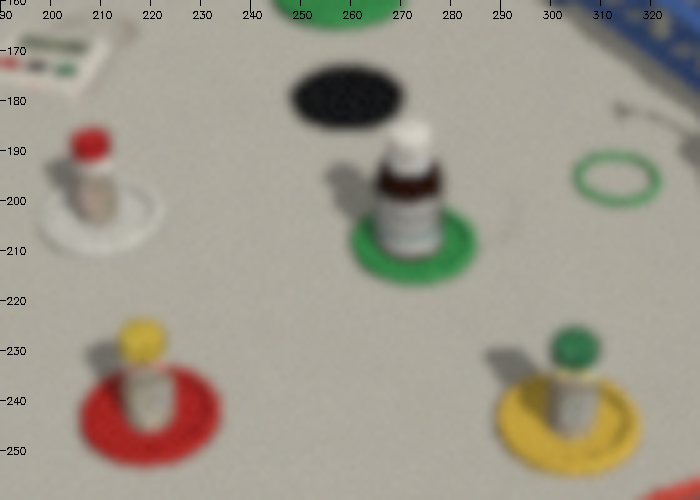

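```bash
cat > m.py <<'E'
import numpy as np,cv2,pickle
d=pickle.load(open("d0.pkl","rb"))
def K(n):
    f=192/np.tan(np.radians(d[n]["vfov"]/2)); return np.array([[f,0,d[n]["cx"]],[0,f,d[n]["cy"]],[0,0,1]])
P={n:K(n)@np.c_[d[n]["R"],d[n]["t"]] for n in d}
def tri(a,b):
    X=cv2.triangulatePoints(P["top"],P["side"],np.array(a,float),np.array(b,float))[:,0];return X[:3]/X[3]
def plane(n,p,z):
    R,t=np.array(d[n]["R"]),np.array(d[n]["t"]); v=R.T@np.linalg.inv(K(n))@[*p,1]; c=-R.T@t
    return c+v*(z-c[2])/v[2]
T=lambda x,y:(x/4+174.9,y/4+149.9)
S=lambda x,y:(x/5+189.9,y/5+159.9)
E
python3 - <<'E'
from m import *
np.set_printoptions(precision=4,suppress=True)
for n,a,b in [("Dblack",(103.5,175.5),(347.5,98)),("Dgreen",(369,173),(414,247)),("Dyel",(646,109),(567.5,425)),("Dwhite",(249,464),(100,218)),("Dred",(549,459.5),(150.5,415)),
 ("Cbot",(363,163),(410,145)),("Cgreen",(658,97),(575,348)),("Cred",(236,470),(91,143)),("Cyel",(558,466),(143,340))]:
    z={"D":.009,"C":.054}[n[0]]; z=.074 if n=="Cbot" else z
    print(n,tri(T(*a),S(*b)),"top@z",plane("top",T(*a),z)[:2],"side@z",plane("side",S(*b),z-(.006 if n[0]=="C" else 0))[:2])
print("mortar",plane("top",(588/1.5,402/1.5),.04))
E
```

```text
Dblack [0.6088 0.125  0.0062] top@z [0.6088 0.1245] side@z [0.6073 0.1209]
Dgreen [ 0.6058 -0.0159  0.0042] top@z [ 0.6055 -0.0159] side@z [ 0.6038 -0.0217]
Dyel [ 0.6344 -0.1629  0.0058] top@z [ 0.6343 -0.1625] side@z [ 0.6325 -0.166 ]
Dwhite [0.4549 0.0516 0.0061] top@z [0.4557 0.0513] side@z [0.4537 0.048 ]
Dred [ 0.4531 -0.1042  0.0063] top@z [ 0.4536 -0.1041] side@z [ 0.4524 -0.107 ]
Cbot [ 0.6045 -0.0135  0.0667] top@z [ 0.6041 -0.0136] side@z [ 0.6034 -0.0152]
Cgreen [ 0.6348 -0.1627  0.0514] top@z [ 0.6344 -0.1623] side@z [ 0.6365 -0.1591]
Cred [0.4549 0.0546 0.052 ] top@z [0.4555 0.0544] side@z [0.4546 0.0607]
Cyel [ 0.4528 -0.1047  0.052 ] top@z [ 0.453  -0.1046] side@z [ 0.4533 -0.1001]
mortar [ 0.4446 -0.2593  0.04  ]
```

```bash
python3 -m inch '[[-1,0.3,0.5,0,0,0,0],[-1,0.5,1,0,0,0,0],[-1,0.5,1,0,0,0,0],[-1,0.5,1,0,0,0,0],[-1,0.5,1,0,0,0,0],[-1,0.5,1,0,0,0,0],[-1,0.5,1,0,0,0,0],[-1,0.5,1,0,0,0,0],[-1,0.5,1,0,0,0,0],[-1,0.3,0.5,0,0,0,0]]' 40
```

```text
t: 1.1
tcp_pos: [0.3721, -0.2521, 0.2312]
orientation: [[0.913, 0.408, -0.0], [0.408, -0.913, 0.001], [0.0, -0.001, -1.0]]
contact_force: [-0.8, -0.2, -0.8]
opening: 0.995
grasp_force: 0.0
```

```bash
python3 -m inch '[[-1,0.3,0.5,0,0,0,0],[-1,0.5,0.9,0,0,0,0],[-1,0.5,0.9,-0.3,0,0,0],[-1,0.5,0.9,-0.6,0,0,0],[-1,0.5,0.9,-0.9,0,0,0],[-1,0.3,0.6,-0.9,0,0,0],[-1,0.1,0.2,-0.8,0,0,0],[-1,0,0,-0.6,0,0,0],[-1,0,0,-0.2,0,0,0],[-1,0,0,0,0,0,0]]'
```

```text
t: 2.1
tcp_pos: [0.4521, -0.1077, 0.1018]
orientation: [[0.913, 0.407, -0.002], [0.407, -0.913, 0.001], [-0.002, -0.001, -1.0]]
contact_force: [1.0, -1.1, -0.1]
opening: 1.001
grasp_force: 0.0
```

```bash
python3 -m inch '[[-1,0.03,0.1,-0.2,0,0,0],[-1,0,0,-0.5,0,0,0],[-1,0,0,-0.6,0,0,0],[-1,0,0,-0.6,0,0,0],[-1,0,0,-0.5,0,0,0],[-1,0,0,-0.3,0,0,0],[-1,0,0,0,0,0,0],[-1,0,0,0,0,0,0],[-1,0,0,0,0,0,0],[-1,0,0,0,0,0,0]]'
python3 - <<'E'
from cell import r
import cv2
for n,(x,y,w,h) in {"top":(240,170,140,130),"side":(170,140,170,140)}.items():
    c=cv2.resize(r.get_image(n)["frame"][y:y+h,x:x+w,::-1],None,fx=3,fy=3)
    cv2.imwrite(f"pics/{n}2.png",c)
a,b=(cv2.imread(f"pics/{n}2.png") for n in("top","side"))
cv2.imwrite("pics/both2.png",cv2.resize(cv2.hconcat([a,cv2.resize(b[:390],(380,390))]),None,fx=1,fy=1))
E
```

```text
t: 3.1
tcp_pos: [0.4543, -0.1055, 0.0221]
orientation: [[0.914, 0.407, 0.002], [0.407, -0.914, -0.0], [0.001, 0.001, -1.0]]
contact_force: [-0.3, -0.8, -0.1]
opening: 0.998
grasp_force: 0.0
```

View pics/both2.png

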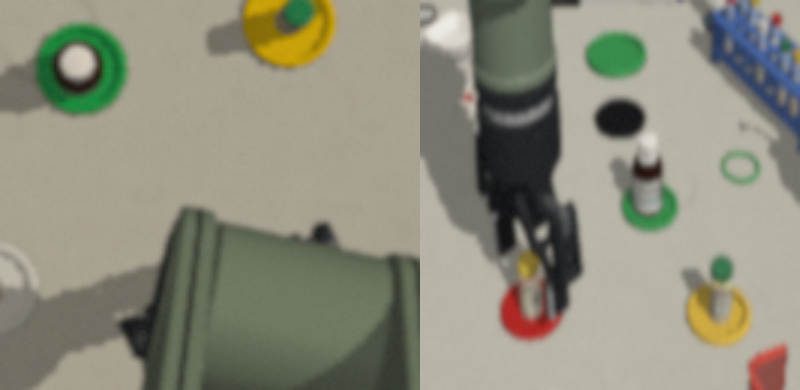

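The vial at (530,290) in the right panel stands between the open fingers. I'll close on it.

```bash
python3 -m inch '[[-0.5,0,0,0,0,0,0],[0,0,0,0,0,0,0],[0.3,0,0,0,0,0,0],[0.5,0,0,0,0,0,0],[0.7,0,0,0,0,0,0],[1,0,0,0,0,0,0],[1,0,0,0,0,0,0],[1,0,0,0,0,0,0],[1,0,0,0,0,0,0],[1,0,0,0,0,0,0]]' 35
```

```text
t: 4.2
tcp_pos: [0.4538, -0.1053, 0.0214]
orientation: [[0.914, 0.407, 0.0], [0.407, -0.914, -0.0], [0.0, 0.0, -1.0]]
contact_force: [-0.4, 1.2, 3.6]
opening: 0.255
grasp_force: 34.3
```

```bash
python3 -m inch '[[1,0,0,0.2,0,0,0],[1,0,0,0.4,0,0,0],[1,0,0,0.6,0,0,0],[1,0,0,0.7,0,0,0],[1,0,0,0.7,0,0,0],[1,0.2,0.3,0.5,0,0,0],[1,0.4,0.6,0.3,0,0,0],[1,0.6,0.9,0,0,0,0],[1,0.6,0.9,0,0,0,0],[1,0.6,0.9,0,0,0,0]]' && python3 -m inch '[[1,0.6,0.9,0,0,0,0],[1,0.6,0.9,0,0,0,0],[1,0.6,0.9,0,0,0,0],[1,0.5,0.7,0,0,0,0],[1,0.3,0.4,0,0,0,0],[1,0.15,0.2,0,0,0,0],[1,0,0,0,0,0,0],[1,0,0,0,0,0,0],[1,0,0,0,0,0,0],[1,0,0,0,0,0,0]]'
```

```text
t: 5.2
tcp_pos: [0.5262, 0.0037, 0.1236]
orientation: [[0.914, 0.406, 0.0], [0.406, -0.914, -0.0], [0.0, 0.0, -1.0]]
contact_force: [1.2, -1.0, -0.7]
opening: 0.255
grasp_force: 34.3
t: 6.2
tcp_pos: [0.6078, 0.1219, 0.1235]
orientation: [[0.914, 0.406, -0.0], [0.406, -0.914, -0.0], [-0.0, 0.0, -1.0]]
contact_force: [-0.6, -0.1, -0.4]
opening: 0.256
grasp_force: 34.3
```

```bash
python3 -m inch '[[1,0.03,0.09,-0.3,0,0,0],[1,0,0,-0.6,0,0,0],[1,0,0,-0.7,0,0,0],[1,0,0,-0.7,0,0,0],[1,0,0,-0.5,0,0,0],[1,0,0,-0.25,0,0,0],[1,0,0,-0.15,0,0,0],[1,0,0,-0.1,0,0,0],[1,0,0,0,0,0,0],[1,0,0,0,0,0,0]]'
```

```text
t: 7.2
tcp_pos: [0.6096, 0.1255, 0.025]
orientation: [[0.914, 0.407, 0.001], [0.407, -0.914, 0.0], [0.001, 0.0, -1.0]]
contact_force: [-0.1, 0.7, -0.4]
opening: 0.257
grasp_force: 34.3
```

```bash
python3 -m inch '[[1,0,0,-0.04,0,0,0],[1,0,0,-0.04,0,0,0],[1,0,0,-0.03,0,0,0],[1,0,0,0,0,0,0],[1,0,0,0,0,0,0],[1,0,0,0,0,0,0],[1,0,0,0,0,0,0],[1,0,0,0,0,0,0],[1,0,0,0,0,0,0],[1,0,0,0,0,0,0]]'
```

```text
t: 8.2
tcp_pos: [0.6093, 0.1254, 0.0215]
orientation: [[0.914, 0.407, 0.0], [0.407, -0.914, 0.0], [0.0, 0.0, -1.0]]
contact_force: [-1.8, 0.2, 4.7]
opening: 0.259
grasp_force: 34.6
```

```bash
python3 -m inch '[[0.4,0,0,0,0,0,0],[0.3,0,0,0,0,0,0],[0.1,0,0,0,0,0,0],[-0.3,0,0,0,0,0,0],[-1,0,0,0,0,0,0],[-1,0,0,0,0,0,0],[-1,0,0,0,0,0,0],[-1,0,0,0,0,0,0],[-1,0,0,0.3,0,0,0],[-1,0,0,0.5,0,0,0]]' && python3 -m inch '[[-1,0,0,0.8,0,0,0],[-1,0,0,0.9,0,0,0],[-1,0,0,0.7,0,0,0],[-1,0,0,0.3,0,0,0],[-1,-0.3,-0.1,0,0,0,0],[-1,-0.7,-0.3,0,0,0,0],[-1,-0.9,-0.45,0,0,0,0],[-1,-0.9,-0.45,0,0,0,0],[-1,-0.9,-0.45,0,0,0,0],[-1,-0.7,-0.3,0,0,0,0]]' && python3 -m inch '[[-1,-0.4,-0.2,0,0,0,0],[-1,-0.3,-0.1,0,0,0,0],[-1,0,0,0,0,0,0],[-1,0,0,0,0,0,0],[-1,0,0,0,0,0,0],[-1,0,0,0,0,0,0],[-1,0,0,0,0,0,0],[-1,0,0,0,0,0,0],[-1,0,0,0,0,0,0],[-1,0,0,0,0,0,0]]'
```

```text
t: 9.2
tcp_pos: [0.6084, 0.1252, 0.0448]
orientation: [[0.914, 0.407, -0.002], [0.407, -0.914, -0.0], [-0.002, -0.0, -1.0]]
contact_force: [1.4, 0.6, 0.3]
opening: 0.995
grasp_force: 0.0
t: 10.2
tcp_pos: [0.4735, 0.0629, 0.1246]
orientation: [[0.914, 0.406, -0.004], [0.406, -0.914, -0.001], [-0.004, -0.001, -1.0]]
contact_force: [0.3, -0.5, -0.0]
opening: 1.001
grasp_force: 0.0
t: 11.2
tcp_pos: [0.4562, 0.0549, 0.126]
orientation: [[0.914, 0.407, 0.0], [0.407, -0.914, -0.0], [-0.0, 0.0, -1.0]]
contact_force: [-0.5, 1.0, 0.5]
opening: 1.001
grasp_force: 0.0
```

```bash
python3 -m inch '[[-1,-0.03,0,-0.3,0,0,0],[-1,0,0,-0.6,0,0,0],[-1,0,0,-0.7,0,0,0],[-1,0,0,-0.7,0,0,0],[-1,0,0,-0.6,0,0,0],[-1,0,0,-0.4,0,0,0],[-1,0,0,-0.15,0,0,0],[-1,0,0,0,0,0,0],[-1,0,0,0,0,0,0],[-0.5,0,0,0,0,0,0]]' && python3 -m inch '[[0,0,0,0,0,0,0],[0.3,0,0,0,0,0,0],[0.4,0,0,0,0,0,0],[0.5,0,0,0,0,0,0],[0.7,0,0,0,0,0,0],[1,0,0,0,0,0,0],[1,0,0,0,0,0,0],[1,0,0,0,0,0,0],[1,0,0,0,0,0,0],[1,0,0,0,0,0,0]]' 35
```

```text
t: 12.2
tcp_pos: [0.4558, 0.0549, 0.0231]
orientation: [[0.914, 0.407, 0.002], [0.407, -0.914, 0.0], [0.001, 0.001, -1.0]]
contact_force: [-0.2, 0.3, -0.3]
opening: 0.856
grasp_force: 0.0
t: 13.2
tcp_pos: [0.4554, 0.0549, 0.0229]
orientation: [[0.914, 0.407, 0.0], [0.407, -0.914, -0.0], [0.0, 0.0, -1.0]]
contact_force: [-0.6, -0.3, 5.2]
opening: 0.253
grasp_force: 34.2
```

```bash
python3 -m inch '[[1,0,0,0.2,0,0,0],[1,0,0,0.4,0,0,0],[1,0,0,0.6,0,0,0],[1,0,0,0.7,0,0,0],[1,0,0,0.7,0,0,0],[1,0,-0.3,0.4,0,0,0],[1,0,-0.6,0,0,0,0],[1,0,-0.9,0,0,0,0],[1,0,-0.9,0,0,0,0],[1,0,-0.9,0,0,0,0]]' && python3 -m inch '[[1,-0.07,-0.8,0,0,0,0],[1,0,-0.5,0,0,0,0],[1,0,-0.3,0,0,0,0],[1,0,-0.1,0,0,0,0],[1,0,0,0,0,0,0],[1,0,0,0,0,0,0],[1,0,0,0,0,0,0],[1,0,0,0,0,0,0],[1,0,0,0,0,0,0],[1,0,0,0,0,0,0]]'
```

```text
t: 14.2
tcp_pos: [0.455, -0.054, 0.1127]
orientation: [[0.913, 0.407, 0.0], [0.407, -0.913, -0.0], [0.0, 0.0, -1.0]]
contact_force: [-0.0, 0.7, 0.1]
opening: 0.254
grasp_force: 34.3
t: 15.2
tcp_pos: [0.4532, -0.1039, 0.1126]
orientation: [[0.913, 0.407, 0.0], [0.407, -0.913, -0.0], [0.0, 0.0, -1.0]]
contact_force: [-0.3, -0.1, 0.3]
opening: 0.254
grasp_force: 34.3
```

```bash
python3 -m inch '[[1,0,0,-0.3,0,0,0],[1,0,0,-0.6,0,0,0],[1,0,0,-0.7,0,0,0],[1,0,0,-0.6,0,0,0],[1,0,0,-0.4,0,0,0],[1,0,0,-0.2,0,0,0],[1,0,0,-0.1,0,0,0],[1,0,0,-0.04,0,0,0],[1,0,0,-0.04,0,0,0],[1,0,0,0,0,0,0]]' && python3 -m inch '[[1,0,0,0,0,0,0],[1,0,0,0,0,0,0],[1,0,0,0,0,0,0],[1,0,0,0,0,0,0],[1,0,0,0,0,0,0],[1,0,0,0,0,0,0],[1,0,0,0,0,0,0],[1,0,0,0,0,0,0],[1,0,0,0,0,0,0],[1,0,0,0,0,0,0]]'
```

```text
t: 16.2
tcp_pos: [0.4534, -0.1042, 0.0235]
orientation: [[0.914, 0.407, 0.001], [0.407, -0.914, -0.0], [0.001, 0.001, -1.0]]
contact_force: [0.5, -0.3, -0.7]
opening: 0.256
grasp_force: 34.3
t: 17.2
tcp_pos: [0.4531, -0.1041, 0.0231]
orientation: [[0.914, 0.407, 0.0], [0.407, -0.914, -0.0], [-0.0, 0.0, -1.0]]
contact_force: [-0.7, -0.2, 0.3]
opening: 0.257
grasp_force: 34.3
```

```bash
python3 -m inch '[[1,0,0,-0.03,0,0,0],[1,0,0,0,0,0,0],[0.4,0,0,0,0,0,0],[0.3,0,0,0,0,0,0],[0.1,0,0,0,0,0,0],[-0.3,0,0,0,0,0,0],[-1,0,0,0,0,0,0],[-1,0,0,0,0,0,0],[-1,0,0,0,0,0,0],[-1,0,0,0,0,0,0]]' && python3 -m inch '[[-1,0,0,0.3,0,0,0],[-1,0,0,0.6,0,0,0],[-1,0,0,0.9,0,0,0],[-1,0,0,0.9,0,0,0],[-1,0,0,0.6,0,0,0],[-1,0.3,0.1,0.4,0,0,0],[-1,0.6,0.4,0.1,0,0,0],[-1,0.9,0.5,0,0,0,0],[-1,0.9,0.5,0,0,0,0],[-1,0.9,0.5,0,0,0,0]]' && python3 -m inch '[[-1,0.7,0.5,0,0,0,0],[-1,0.5,0.3,0,0,0,0],[-1,0.2,0.2,0,0,0,0],[-1,0.04,0.02,0,0,0,0],[-1,0,0,0,0,0,0],[-1,0,0,0,0,0,0],[-1,0,0,0,0,0,0],[-1,0,0,0,0,0,0],[-1,0,0,0,0,0,0],[-1,0,0,0,0,0,0]]'
```

```text
t: 18.2
tcp_pos: [0.4531, -0.1041, 0.0222]
orientation: [[0.914, 0.407, 0.0], [0.407, -0.914, -0.0], [-0.0, 0.0, -1.0]]
contact_force: [0.2, 0.4, -0.2]
opening: 1.004
grasp_force: 0.0
t: 19.2
tcp_pos: [0.5621, -0.0435, 0.1372]
orientation: [[0.914, 0.407, 0.001], [0.407, -0.914, -0.0], [0.001, 0.001, -1.0]]
contact_force: [0.4, -0.7, 0.1]
opening: 1.002
grasp_force: 0.0
t: 20.2
tcp_pos: [0.6042, -0.0137, 0.1363]
orientation: [[0.914, 0.406, 0.0], [0.406, -0.914, -0.0], [0.0, 0.0, -1.0]]
contact_force: [-0.5, -0.0, 0.7]
opening: 1.001
grasp_force: 0.0
```

Run:
```python
from cell import r
import cv2
a=r.get_image("side")["frame"][140:290,170:350,::-1]
b=r.get_image("top")["frame"][140:290,170:370,::-1]
cv2.imwrite("pics/c3.png",cv2.resize(cv2.hconcat([a,b]),None,fx=2.1,fy=2.1,interpolation=cv2.INTER_CUBIC))
```

```text
(no output)
```

View pics/c3.png

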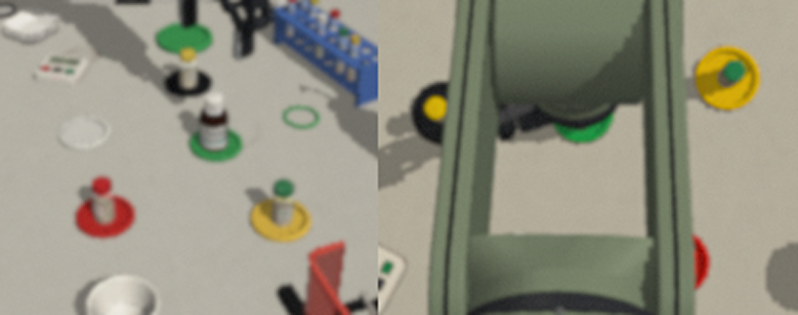

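The yellow vial stands in the black dish (187,75) and the red vial in the red dish (103,205). The white dish is free. The next sample is the bottle.

```bash
python3 -m inch '[[-1,0,0,-0.3,0,0,0],[-1,0,0,-0.6,0,0,0],[-1,0,0,-0.7,0,0,0],[-1,0,0,-0.7,0,0,0],[-1,0,0,-0.7,0,0,0],[-1,0,0,-0.5,0,0,0],[-1,0,0,-0.3,0,0,0],[-1,0,0,-0.1,0,0,0],[-1,0,0,0,0,0,0],[-1,0,0,0,0,0,0]]' && python3 -m inch '[[-0.5,0,0,0,0,0,0],[-0.2,0,0,0,0,0,0],[0,0,0,0,0,0,0],[0.2,0,0,0,0,0,0],[0.4,0,0,0,0,0,0],[1,0,0,0,0,0,0],[1,0,0,0,0,0,0],[1,0,0,0,0,0,0],[1,0,0,0,0,0,0],[1,0,0,0,0,0,0]]' 45
```

```text
t: 21.3
tcp_pos: [0.6049, -0.0135, 0.0199]
orientation: [[0.914, 0.407, 0.001], [0.407, -0.914, -0.0], [0.001, 0.001, -1.0]]
contact_force: [0.9, -0.7, 0.8]
opening: 0.999
grasp_force: 0.0
t: 22.3
tcp_pos: [0.6045, -0.0135, 0.0197]
orientation: [[0.914, 0.407, 0.001], [0.407, -0.914, -0.0], [0.001, 0.0, -1.0]]
contact_force: [-0.9, 0.8, 5.7]
opening: 0.396
grasp_force: 44.6
```

```bash
python3 -m inch '[[1,0,0,0.2,0,0,0],[1,0,0,0.4,0,0,0],[1,0,0,0.6,0,0,0],[1,0,0,0.6,0,0,0],[1,0,0,0.5,0,0,0],[1,-0.3,0.1,0.2,0,0,0],[1,-0.6,0.3,0,0,0,0],[1,-0.9,0.4,0,0,0,0],[1,-0.9,0.4,0,0,0,0],[1,-0.9,0.4,0,0,0,0]]' && python3 -m inch '[[1,-0.7,0.3,0,0,0,0],[1,-0.4,0.2,0,0,0,0],[1,-0.2,0.05,0,0,0,0],[1,-0.08,0.02,0,0,0,0],[1,0,0,0,0,0,0],[1,0,0,0,0,0,0],[1,0,0,0,0,0,0],[1,0,0,0,0,0,0],[1,0,0,0,0,0,0],[1,0,0,0,0,0,0]]'
```

```text
t: 23.3
tcp_pos: [0.4942, 0.0349, 0.094]
orientation: [[0.914, 0.406, -0.001], [0.406, -0.914, -0.0], [-0.001, -0.0, -1.0]]
contact_force: [0.5, 0.9, 0.8]
opening: 0.399
grasp_force: 44.8
t: 24.3
tcp_pos: [0.455, 0.0515, 0.0942]
orientation: [[0.914, 0.407, -0.0], [0.407, -0.914, -0.0], [-0.0, 0.0, -1.0]]
contact_force: [-0.4, 0.5, -0.9]
opening: 0.401
grasp_force: 44.8
```

Down to about z = 0.0195: 2.49 units.

```bash
python3 -m inch '[[1,0,0,-0.3,0,0,0],[1,0,0,-0.5,0,0,0],[1,0,0,-0.6,0,0,0],[1,0,0,-0.5,0,0,0],[1,0,0,-0.3,0,0,0],[1,0,0,-0.15,0,0,0],[1,0,0,-0.08,0,0,0],[1,0,0,-0.04,0,0,0],[1,0,0,-0.02,0,0,0],[1,0,0,0,0,0,0]]' && python3 -m inch '[[1,0,0,-0.02,0,0,0],[1,0,0,0,0,0,0],[1,0,0,0,0,0,0],[1,0,0,0,0,0,0],[1,0,0,0,0,0,0],[1,0,0,0,0,0,0],[1,0,0,0,0,0,0],[1,0,0,0,0,0,0],[1,0,0,0,0,0,0],[1,0,0,0,0,0,0]]'
```

```text
t: 25.3
tcp_pos: [0.4552, 0.0516, 0.0199]
orientation: [[0.914, 0.407, 0.001], [0.407, -0.914, -0.0], [0.001, 0.0, -1.0]]
contact_force: [-0.2, -0.5, -1.5]
opening: 0.398
grasp_force: 44.8
t: 26.3
tcp_pos: [0.4553, 0.0516, 0.0196]
orientation: [[0.914, 0.407, 0.001], [0.407, -0.914, -0.0], [0.001, 0.0, -1.0]]
contact_force: [-1.0, 0.4, 6.2]
opening: 0.398
grasp_force: 45.2
```

```bash
python3 -m inch '[[0.15,0,0,0,0,0,0],[0.05,0,0,0,0,0,0],[-0.2,0,0,0,0,0,0],[-0.6,0,0,0,0,0,0],[-1,0,0,0,0,0,0],[-1,0,0,0,0,0,0],[-1,0,0,0,0,0,0],[-1,0,0,0,0,0,0],[-1,0,0,0.2,0,0,0],[-1,0,0,0.5,0,0,0]]' && python3 -m inch '[[-1,0,0,0.8,0,0,0],[-1,0,0,0.9,0,0,0],[-1,0,0,0.8,0,0,0],[-1,0,0,0.5,0,0,0],[-1,0,0,0.2,0,0,0],[-1,0.2,-0.3,0,0,0,0],[-1,0.5,-0.6,0,0,0,0],[-1,0.8,-0.9,0,0,0,0],[-1,0.8,-0.9,0,0,0,0],[-1,0.8,-0.9,0,0,0,0]]' && python3 -m inch '[[-1,0.8,-0.9,0,0,0,0],[-1,0.8,-0.9,0,0,0,0],[-1,0.6,-0.8,0,0,0,0],[-1,0.4,-0.6,0,0,0,0],[-1,0.2,-0.3,0,0,0,0],[-1,0.08,-0.04,0,0,0,0],[-1,0,0,0,0,0,0],[-1,0,0,0,0,0,0],[-1,0,0,0,0,0,0],[-1,0,0,0,0,0,0]]'
```

```text
t: 27.3
tcp_pos: [0.454, 0.0515, 0.0396]
orientation: [[0.914, 0.407, -0.003], [0.407, -0.914, -0.0], [-0.003, -0.001, -1.0]]
contact_force: [-0.8, 0.4, 0.6]
opening: 0.998
grasp_force: 0.0
t: 28.3
tcp_pos: [0.5483, -0.0581, 0.1346]
orientation: [[0.914, 0.407, -0.002], [0.407, -0.914, 0.0], [-0.002, -0.001, -1.0]]
contact_force: [-0.1, -0.0, 0.3]
opening: 1.001
grasp_force: 0.0
t: 29.3
tcp_pos: [0.6341, -0.1619, 0.1362]
orientation: [[0.913, 0.407, 0.0], [0.407, -0.913, -0.0], [0.0, 0.0, -1.0]]
contact_force: [-0.4, -0.0, 0.7]
opening: 1.001
grasp_force: 0.0
```

Descend 0.114 = 3.8 units and grip.

```bash
python3 -m inch '[[-1,0.02,-0.02,-0.3,0,0,0],[-1,0,0,-0.6,0,0,0],[-1,0,0,-0.7,0,0,0],[-1,0,0,-0.7,0,0,0],[-1,0,0,-0.6,0,0,0],[-1,0,0,-0.5,0,0,0],[-1,0,0,-0.3,0,0,0],[-1,0,0,-0.1,0,0,0],[-1,0,0,0,0,0,0],[-0.5,0,0,0,0,0,0]]' && python3 -m inch '[[0,0,0,0,0,0,0],[0.3,0,0,0,0,0,0],[0.4,0,0,0,0,0,0],[0.5,0,0,0,0,0,0],[0.7,0,0,0,0,0,0],[1,0,0,0,0,0,0],[1,0,0,0,0,0,0],[1,0,0,0,0,0,0],[1,0,0,0,0,0,0],[1,0,0,0,0,0,0]]' 35
```

```text
t: 30.3
tcp_pos: [0.6356, -0.1634, 0.0228]
orientation: [[0.914, 0.407, 0.002], [0.407, -0.914, -0.001], [0.001, 0.001, -1.0]]
contact_force: [-1.2, 0.9, 0.9]
opening: 0.854
grasp_force: 0.0
t: 31.3
tcp_pos: [0.6352, -0.1633, 0.0224]
orientation: [[0.914, 0.407, 0.001], [0.407, -0.914, -0.0], [0.001, 0.0, -1.0]]
contact_force: [-1.3, -0.2, 5.5]
opening: 0.258
grasp_force: 34.3
```

```bash
python3 -m inch '[[1,0,0,0.2,0,0,0],[1,0,0,0.4,0,0,0],[1,0,0,0.6,0,0,0],[1,0,0,0.6,0,0,0],[1,0,0,0.5,0,0,0],[1,-0.1,0.3,0.2,0,0,0],[1,-0.1,0.6,0,0,0,0],[1,-0.2,0.9,0,0,0,0],[1,-0.2,0.9,0,0,0,0],[1,-0.2,0.9,0,0,0,0]]' && python3 -m inch '[[1,-0.1,0.7,0,0,0,0],[1,-0.1,0.4,0,0,0,0],[1,0,0.1,0,0,0,0],[1,0,0,0,0,0,0],[1,0,0,0,0,0,0],[1,0,0,0,0,0,0],[1,0,0,0,0,0,0],[1,0,0,0,0,0,0],[1,0,0,0,0,0,0],[1,0,0,0,0,0,0]]'
```

```text
t: 32.3
tcp_pos: [0.6093, -0.0527, 0.0959]
orientation: [[0.913, 0.407, -0.002], [0.407, -0.913, 0.001], [-0.002, -0.002, -1.0]]
contact_force: [-0.0, -0.1, 0.3]
opening: 0.253
grasp_force: 34.3
t: 33.3
tcp_pos: [0.605, -0.0194, 0.0969]
orientation: [[0.914, 0.406, 0.0], [0.406, -0.914, -0.0], [0.0, 0.0, -1.0]]
contact_force: [-0.5, -0.1, -0.6]
opening: 0.253
grasp_force: 34.3
```

```bash
python3 -m inch '[[1,0,0.1,-0.3,0,0,0],[1,0,0,-0.5,0,0,0],[1,0,0,-0.6,0,0,0],[1,0,0,-0.5,0,0,0],[1,0,0,-0.3,0,0,0],[1,0,0,-0.15,0,0,0],[1,0,0,-0.07,0,0,0],[1,0,0,-0.04,0,0,0],[1,0,0,0,0,0,0],[1,0,0,0,0,0,0]]' && python3 -m inch '[[1,0,0,-0.02,0,0,0],[1,0,0,0,0,0,0],[1,0,0,0,0,0,0],[1,0,0,0,0,0,0],[1,0,0,0,0,0,0],[1,0,0,0,0,0,0],[1,0,0,0,0,0,0],[1,0,0,0,0,0,0],[1,0,0,0,0,0,0],[1,0,0,0,0,0,0]]'
```

```text
t: 34.3
tcp_pos: [0.6053, -0.0162, 0.0237]
orientation: [[0.914, 0.407, 0.001], [0.407, -0.914, -0.0], [0.001, 0.001, -1.0]]
contact_force: [0.3, -0.2, -0.3]
opening: 0.258
grasp_force: 34.3
t: 35.3
tcp_pos: [0.6049, -0.0162, 0.0225]
orientation: [[0.914, 0.407, -0.0], [0.407, -0.914, -0.0], [-0.0, 0.0, -1.0]]
contact_force: [0.0, 1.0, -0.8]
opening: 0.253
grasp_force: 34.3
```

```bash
python3 -m inch '[[1,0,0,-0.03,0,0,0],[1,0,0,0,0,0,0],[0.4,0,0,0,0,0,0],[0.3,0,0,0,0,0,0],[0.1,0,0,0,0,0,0],[-0.3,0,0,0,0,0,0],[-1,0,0,0,0,0,0],[-1,0,0,0,0,0,0],[-1,0,0,0,0,0,0],[-1,0,0,0,0,0,0]]' && python3 -m inch '[[-1,0,0,0.3,0,0,0],[-1,0,0,0.6,0,0,0],[-1,0,0,0.8,0,0,0],[-1,0,0,0.8,0,0,0],[-1,0,0,0.5,0,0,0],[-1,0,0.3,0.3,0,0,0],[-1,0.05,0.6,0,0,0,0],[-1,0.1,0.9,0,0,0,0],[-1,0,0.9,0,0,0,0],[-1,0,0.9,0,0,0,0]]' && python3 -m inch '[[-1,0,0.7,0,0,0,0],[-1,0,0.3,0,0,0,0],[-1,0,0.12,0,0,0,0],[-1,0,0,0,0,0,0],[-1,0,0,0,0,0,0],[-1,0,0,0,0,0,0],[-1,0,0,0,0,0,0],[-1,0,0,0,0,0,0],[-1,0,0,0,0,0,0],[-1,0,0,0,0,0,0]]'
```

```text
t: 36.3
tcp_pos: [0.605, -0.0162, 0.0216]
orientation: [[0.914, 0.407, 0.0], [0.407, -0.914, -0.0], [0.0, 0.0, -1.0]]
contact_force: [-0.9, -0.2, 0.0]
opening: 0.999
grasp_force: 0.0
t: 37.3
tcp_pos: [0.6086, 0.0942, 0.1195]
orientation: [[0.913, 0.407, -0.002], [0.407, -0.913, 0.0], [-0.002, -0.001, -1.0]]
contact_force: [0.7, 0.4, -0.2]
opening: 0.998
grasp_force: 0.0
t: 38.3
tcp_pos: [0.6095, 0.1252, 0.1207]
orientation: [[0.914, 0.406, 0.0], [0.406, -0.914, -0.0], [0.0, 0.0, -1.0]]
contact_force: [-0.0, -0.1, 0.7]
opening: 1.002
grasp_force: 0.0
```

Descend 0.099 = 3.3 units, grip.

```bash
python3 -m inch '[[-1,0,0,-0.3,0,0,0],[-1,0,0,-0.6,0,0,0],[-1,0,0,-0.7,0,0,0],[-1,0,0,-0.7,0,0,0],[-1,0,0,-0.5,0,0,0],[-1,0,0,-0.3,0,0,0],[-1,0,0,-0.15,0,0,0],[-1,0,0,0,0,0,0],[-1,0,0,0,0,0,0],[-0.5,0,0,0,0,0,0]]' && python3 -m inch '[[0,0,0,0,0,0,0],[0.3,0,0,0,0,0,0],[0.4,0,0,0,0,0,0],[0.5,0,0,0,0,0,0],[0.7,0,0,0,0,0,0],[1,0,0,0,0,0,0],[1,0,0,0,0,0,0],[1,0,0,0,0,0,0],[1,0,0,0,0,0,0],[1,0,0,0,0,0,0]]' 35
```

```text
t: 39.3
tcp_pos: [0.6101, 0.1255, 0.024]
orientation: [[0.914, 0.407, 0.002], [0.407, -0.914, 0.0], [0.002, 0.0, -1.0]]
contact_force: [0.3, 0.6, 0.6]
opening: 0.857
grasp_force: 0.0
t: 40.3
tcp_pos: [0.6095, 0.1254, 0.0234]
orientation: [[0.914, 0.407, 0.0], [0.407, -0.914, -0.0], [0.0, 0.0, -1.0]]
contact_force: [-1.7, -0.2, 5.2]
opening: 0.254
grasp_force: 34.4
```

```bash
python3 -m inch '[[1,0,0,0.2,0,0,0],[1,0,0,0.5,0,0,0],[1,0,0,0.7,0,0,0],[1,0,0,0.8,0,0,0],[1,0,0,0.7,0,0,0],[1,0,-0.3,0.4,0,0,0],[1,0,-0.6,0,0,0,0],[1,0.1,-0.9,0,0,0,0],[1,0.1,-0.9,0,0,0,0],[1,0.1,-0.9,0,0,0,0]]' && python3 -m inch '[[1,0.1,-0.9,0,0,0,0],[1,0.1,-0.9,0,0,0,0],[1,0.1,-0.9,0,0,0,0],[1,0.1,-0.9,0,0,0,0],[1,0.1,-0.9,0,0,0,0],[1,0.03,-0.7,0,0,0,0],[1,0,-0.5,0,0,0,0],[1,0,-0.2,0,0,0,0],[1,0,0,0,0,0,0],[1,0,0,0,0,0,0]]'
```

```text
t: 41.3
tcp_pos: [0.6173, 0.0149, 0.1205]
orientation: [[0.914, 0.406, -0.003], [0.406, -0.914, -0.001], [-0.003, -0.001, -1.0]]
contact_force: [2.1, 0.0, -0.5]
opening: 0.257
grasp_force: 34.3
t: 42.3
tcp_pos: [0.634, -0.1591, 0.1218]
orientation: [[0.913, 0.407, -0.001], [0.407, -0.913, 0.001], [-0.0, -0.001, -1.0]]
contact_force: [-0.7, 0.6, -0.1]
opening: 0.251
grasp_force: 34.3
```

```bash
python3 -m inch '[[1,0,-0.1,-0.3,0,0,0],[1,0,0,-0.6,0,0,0],[1,0,0,-0.7,0,0,0],[1,0,0,-0.7,0,0,0],[1,0,0,-0.5,0,0,0],[1,0,0,-0.25,0,0,0],[1,0,0,-0.12,0,0,0],[1,0,0,-0.07,0,0,0],[1,0,0,0,0,0,0],[1,0,0,0,0,0,0]]' && python3 -m inch '[[1,0,0,-0.02,0,0,0],[1,0,0,0,0,0,0],[1,0,0,0,0,0,0],[1,0,0,0,0,0,0],[1,0,0,0,0,0,0],[1,0,0,0,0,0,0],[1,0,0,0,0,0,0],[1,0,0,0,0,0,0],[1,0,0,0,0,0,0],[1,0,0,0,0,0,0]]'
```

```text
t: 43.3
tcp_pos: [0.6349, -0.1628, 0.0258]
orientation: [[0.914, 0.407, 0.002], [0.407, -0.914, -0.001], [0.001, 0.001, -1.0]]
contact_force: [0.6, -0.3, 0.4]
opening: 0.254
grasp_force: 34.3
t: 44.3
tcp_pos: [0.6344, -0.1626, 0.0243]
orientation: [[0.914, 0.407, 0.0], [0.407, -0.914, -0.0], [0.0, 0.0, -1.0]]
contact_force: [-0.4, -0.4, -0.0]
opening: 0.251
grasp_force: 34.3
```

```bash
python3 -m inch '[[1,0,0,-0.03,0,0,0],[1,0,0,-0.02,0,0,0],[1,0,0,0,0,0,0],[0.4,0,0,0,0,0,0],[0.3,0,0,0,0,0,0],[0.1,0,0,0,0,0,0],[-0.3,0,0,0,0,0,0],[-1,0,0,0,0,0,0],[-1,0,0,0,0,0,0],[-1,0,0,0,0,0,0]]' && python3 -m inch '[[-1,0,0,0.2,0,0,0],[-1,0,0,0.5,0,0,0],[-1,0,0,0.8,0,0,0],[-1,0,0,0.9,0,0,0],[-1,0,0,0.9,0,0,0],[-1,0,0,0.9,0,0,0],[-1,0,0,0.9,0,0,0],[-1,-0.3,-0.1,0.9,0,0,0],[-1,-0.6,-0.2,0.5,0,0,0],[-1,-0.9,-0.3,0.2,0,0,0]]' && python3 -m inch '[[-1,-0.9,-0.5,0,0,0,0],[-1,-0.9,-0.6,0,0,0,0],[-1,-0.9,-0.8,0,0,0,0],[-1,-0.9,-0.8,0,0,0,0],[-1,-0.9,-0.8,0,0,0,0],[-1,-0.9,-0.8,0,0,0,0],[-1,-0.9,-0.8,0,0,0,0],[-1,-0.6,-0.5,0,0,0,0],[-1,-0.3,-0.2,0,0,0,0],[-1,0,0,0,0,0,0]]'
python3 - <<'E'
from cell import r
import cv2
g={n:r.get_image(n)["frame"][:,:,::-1] for n in("side","top")}
cv2.imwrite("pics/f.png",cv2.resize(cv2.hconcat([g["side"][140:290,170:350],g["top"][140:290,170:370]]),None,fx=2.1,fy=2.1,interpolation=cv2.INTER_CUBIC))
E
```

```text
t: 45.3
tcp_pos: [0.6343, -0.1626, 0.0228]
orientation: [[0.914, 0.407, 0.0], [0.407, -0.914, -0.0], [0.0, 0.0, -1.0]]
contact_force: [0.4, -0.1, 0.2]
opening: 0.998
grasp_force: 0.0
t: 46.3
tcp_pos: [0.5815, -0.1808, 0.2274]
orientation: [[0.913, 0.408, 0.006], [0.408, -0.913, -0.002], [0.005, 0.004, -1.0]]
contact_force: [0.1, -0.2, 0.6]
opening: 1.001
grasp_force: 0.0
t: 47.3
tcp_pos: [0.3637, -0.3551, 0.2248]
orientation: [[0.914, 0.405, 0.001], [0.405, -0.914, -0.001], [0.001, 0.001, -1.0]]
contact_force: [-0.3, 0.8, -0.3]
opening: 1.001
grasp_force: 0.0
```

View pics/f.png

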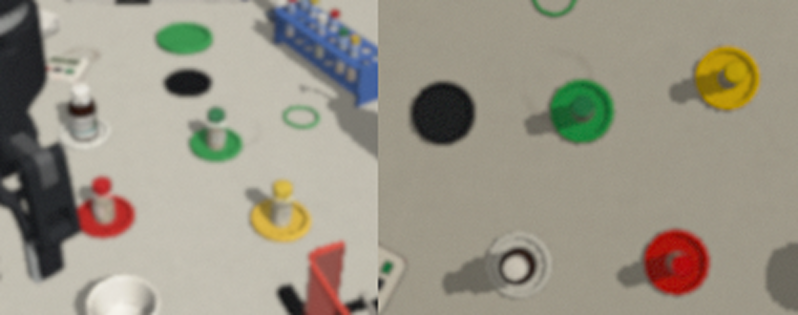

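Every sample stands upright in its own dish: green (580,110), yellow (728,77), white (519,265) and red (676,262). The black dish (443,113) is empty and the mortar has not moved.

```bash
python3 -c "
from cell import r
print(r.hand_in())"
```

```text
the job is handed in; nothing more can be done
None
```

The job is handed in at about 47 s of the 115 s allowed: all four samples stand upright in the dishes of their cap colours, the black dish is empty, and the mortar was not touched.

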